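Close the sterilising container and press its lid home

TASK

Close the open sterilising container: lay the violet-handled lid on it, long sides matching, and let go so that it rests on the two violet end seals without slamming. Then press the lid down at its ends until it is fully home and level on the container rim all round. Leave the green lid and everything else on the table where they are.

Things in the scene. Friction and masses are not known exactly. Their poses are not given: they have to be found in the camera images.
- tub: open aluminium container, 180 mm (its x) x 110 mm (its y) x 60 mm high, wall 4 mm, violet tags on its long sides, an instrument cassette inside (all below 45 mm); fixed to the table. Origin at the centre of its underside, z up. It stands in one of three places side by side, turned up to 0.3 rad
- tub_rim (a point): centre of the container's mouth at the height of its rim, 60 mm above the table. The lid's skirt goes over the outside of the container: it is flared, about 197 x 127 mm outside at its lower edge, with about 5 mm play on each side there and 2 mm at its top
- seal_near (a joint): how far (m) the violet end seal at the container's -x end is pushed down: at 0 its top is 8 mm above the rim, at 0.008 level with it (limit 0.011); starts between 0 and 0.003. About 10 N moves it; it has no spring and stays where it is pushed; the lid's weight alone does not move it
- seal_far (a joint): the same for the seal at the container's +x end. Each seal is a bar 11 mm (x) x 80 mm (y), its centre 78 mm from the container's centre
- lid: the right lid: aluminium, 0.25 to 0.5 kg, plate 189 x 119 mm (its x, y), violet handle and pads, standing on the table on its 14 mm deep skirt. Origin at the centre of the skirt's lower edge, z up; plate underside 14 mm, top 18 mm above it. Origin 54 mm above the container's origin when resting on untouched seals, 46 mm when fully home. Fits either way round (half a turn)
- lid_handle (a point): middle of the lid's handle bar: 84 mm long (lid x), 14 mm wide (lid y), 14 mm high, centre 44 mm above the lid's origin (26 mm above the plate); clear space of 19 mm under the bar, apart from two feet 12 mm square at 34 mm either side of the middle
- lid_pad_near (a point): centre of the round violet pad (30 mm across) on the plate's top at the lid's -x end, 74 mm from the lid's centre, nearly over a seal: where to press
- lid_pad_far (a point): the same at the lid's +x end
- wipes: white round canister with a screw lid, 96 mm across, 150 mm high; origin under its centre; a bystander to leave alone
- brush: black-handled cleaning brush, 160 mm long, lying on the table at the right; a bystander
- basket: black open basket, 160 x 160 x 85 mm; origin under its centre; a bystander
- green_lid: the wrong lid: same build as the violet one but smaller (about 153 x 103 mm) with green handle and pads, standing on the table; it does not fit the container; origin at the centre of its underside; a bystander
Mind the look-alikes: they are no part of the job. What is shaped like the tub but pink is not meant.

How it is judged:
By the outcome, as a careful person would: the job done as asked, in the order asked, and still so for the second after the job is handed in, with the robot touching nothing.
It also fails if it takes over 51 s, if anything falls off the work surface, if the arm or the gripper's body presses on something with over 40 N, if the wrist force passes 120 N, or if a joint passes its speed limit or range.

ROBOT

A 6-joint arm with a two-finger parallel gripper is mounted at the origin on the work surface. World frame = base frame: x ahead of the robot, y to its left, z up, the work surface at z = 0. Lengths are in m, angles in rad, forces in N, time in s.
With the tool pointing down it reaches from about 0.375 to 0.975 m from the base axis. Payload 3.8 kg.
Tool frame: the origin (TCP) lies midway between the tips of the shut fingers; the grasp point (between the pads) lies bot.grasp_offset behind it (bot.grasp_offset is the distance from the TCP to the grasp point, in m); z points along the fingers, y is the direction in which the jaws open and shut (so a half turn about z gives the same grasp; the last joint's range is limited). The gripper opens to 85 mm and grips with 20 to 120 N. Pads are 22 mm wide; open, the fingers measure 114 mm over their backs; the gripper's body (76 mm by 85 mm) begins 54 mm behind the grasp point. The pads swing forward as they close: fully open they stand 13 mm farther back than shut.
Start: joints at [-1.203, 0.264, 1.604, -0, 1.274, -0.037], TCP at [0.266, -0.62, 0.231] pointing down, gripper open.
Joint ranges: [-2.63, 2.63], [-0.94, 2.18], [0.31, 2.57], [-1.31, 4.45], [0, 2.66], [-2.55, 2.55]. Speed limits (rad/s): [2.57, 2.57, 3.14, 3.14, 3.14, 3.14].

INTERFACE

Orientations are given as a rotation vector (axis times angle).
In Python, from workcell import read_state, viewer, job, bot gives the robot as it stands.
- The arm moves only by the shell command python3 -m crank 'ROWS' [FORCE]. ROWS is text: rows parted by semicolons, each of 7 numbers parted by spaces: the shift along the tool's x, y, z in mm, then the turn, a rotation vector about the tool's x, y, z in rad, then the closure in counts, from 0 (fully open) to 255 (shut). A call has 1 to 20 rows; each row is the pose to reach, as a shift and turn from the pose commanded when the call began, along the tool's axes at that moment; what a row does not reach only later rows make up. A row lasts 1/8 s, in which the tool goes at most 62.5 mm and 10.7 degrees, less where a joint would pass 70% of its speed; a pose out of reach is approached as far as the arm can. A call with a gripper value outside its range is refused whole. The fingers move at their own pace and stop on an object; FORCE is the grip in N (left out, the last holds). Time passes only in rows, so rows that repeat a pose let the fingers close. It gives the time, the measured TCP pose, the force and the opening at its end, in the units of the state.
- read_state(): the state, without advancing time (a new reading comes with each control period).
- viewer.read_camera(name): name is "scene" or "top" or "wrist"; returns a dict with "pixels" (400x640x3 uint8, red, green, blue), "vertical_fov" (degrees; the focal length in pixels is half the picture's height over the tangent of half this angle, whatever the lens; pixels are square), "cx", "cy" (the principal point, pixels), "k1" (the pictures are not rectified: a ray, as slopes to the right and down, at radius r is drawn at 1 + k1 r^2 times it, then the intrinsics apply), "view" (4x4, takes a point from world to camera coordinates); the wrist camera has in their place "tool_from_camera" (4x4, takes a point from camera to tool coordinates, whose origin is the TCP and whose axes are the flange's). Camera axes: x right, y up, looking along -z (the intrinsics and any distortion apply to the point x, -y, -z); pixel columns grow to the right and rows downward; lengths in m; the calibration is good to about 2 mm. A picture is of the moment at which its call begins: read the wrist's pose just before it. There is no depth.
- job.finish_job(): hands the job in, once; it reports no verdict.
The state is a dict: "time": time; "q": joint angles; "joint_vel": joint speeds; "joint_torque": joint torques, N m; "tool_pos": TCP position; "tcp_rot": TCP orientation; "wrist_force": force on the tool from outside, world axes, zero at the start; "torque": the same for the moment, N m; "width": opening from 0.0 (shut) to 1.0 (fully open).
Only numpy, scipy, OpenCV 4.12 (cv2) and the standard library are available. Lean on these libraries where they do the work, as an engineer would, in place of code of your own. Each camera call takes 0.05 s, during which the arm holds its last target.

## Working session

There is one attempt and no reset: what is moved stays moved. The work goes in short steps, Python scripts to look and compute and a shell command to move; the robot and the scene stay as the last step left them, time stands still between calls to the robot, and variables do not carry over. Pictures are saved under pics/ and viewed, and the job is handed in when it is done.

```bash
ls; mkdir -p pics; cat > h.py <<'E'
import numpy as np, cv2, json
from scipy.spatial.transform import Rotation as R
from workcell import read_state, viewer, job, bot
E
python3 - <<'E'
from h import *
s=read_state(); print(s); print(bot.grasp_offset)
for n in ("scene","top","wrist"):
    s=read_state(); c=viewer.read_camera(n)
    cv2.imwrite(f"pics/{n}0.png",c["pixels"][:,:,::-1])
    print(n,{k:(np.round(v,4).tolist()) for k,v in c.items() if k!="pixels"})
    np.savez(f"{n}0.npz",pos=s["tool_pos"],rot=s["tcp_rot"],**c)
E
```

```text
pics
{'time': 0.0, 'q': array([-1.20290445e+00,  2.64787716e-01,  1.60534337e+00,  5.41218877e-06,
        1.27368783e+00, -3.69000363e-02]), 'joint_vel': array([-0.00129508,  0.00153889, -0.0001341 , -0.00045477, -0.00040531,
       -0.00067917]), 'joint_torque': array([-9.88131760e-04, -5.15113771e+01, -3.67317331e+01, -2.13405915e-04,
        1.29055709e-02, -1.08384708e-05]), 'tool_pos': array([ 0.2655774 , -0.61978506,  0.22995526]), 'tcp_rot': array([-3.07531431e+00, -6.31069356e-01,  5.67690977e-04]), 'wrist_force': array([ 0.06097483, -0.44645914, -0.08614666]), 'torque': array([0.02908909, 0.02184148, 0.02893339]), 'width': 0.9982670387725245}
0.0187
scene {'vertical_fov': 42.5497, 'cx': 313.6305, 'cy': 188.8713, 'k1': -0.0122, 'view': [[-0.825, 0.5651, -0.0087, 0.3655], [-0.4228, -0.6068, 0.6731, 0.1679], [0.375, 0.559, 0.7395, -1.8219], [0.0, 0.0, 0.0, 1.0]]}
top {'vertical_fov': 42.5339, 'cx': 318.3572, 'cy': 194.2949, 'k1': -0.1518, 'view': [[0.0243, -0.9996, -0.0122, 0.0183], [0.9814, 0.0216, 0.1907, -0.4633], [-0.1904, -0.0166, 0.9816, -1.7194], [0.0, 0.0, 0.0, 1.0]]}
wrist {'vertical_fov': 69.6575, 'cx': 317.0369, 'cy': 198.7971, 'k1': -0.0259, 'tool_from_camera': [[-0.001, 0.9492, 0.3145, 0.0808], [1.0, 0.001, 0.0004, 0.0009], [0.0001, 0.3145, -0.9492, -0.1426], [0.0, 0.0, 0.0, 1.0]]}
```

View pics/top0.png

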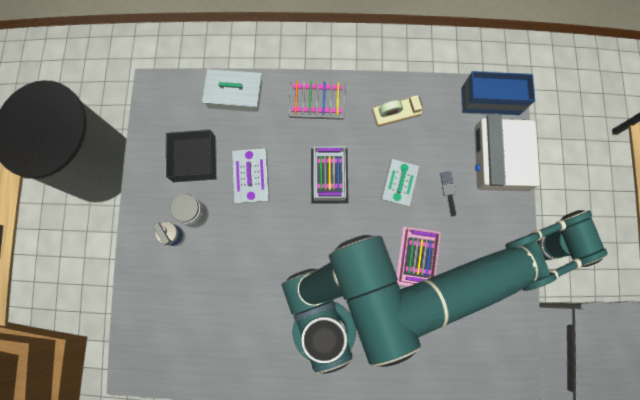

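View pics/scene0.png

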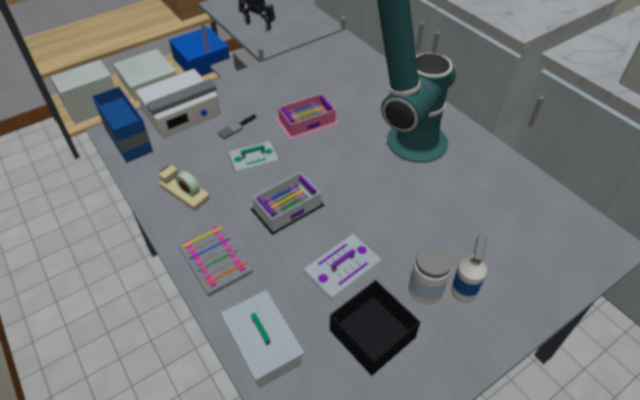

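View pics/wrist0.png

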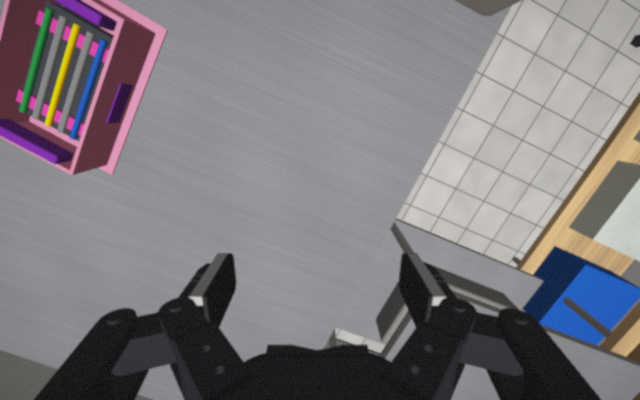

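The top view shows two lids: violet-handled at (250,176) and green at (401,183). It also shows two tub shapes: grey aluminium at (329,174) and pink at (418,255). The violet lid and the grey tub fit the description. I'll confirm that in a crop and measure.

```bash
cat >> h.py <<'E'
def load(f): return dict(np.load(f))
def grab(n,tag):
    s=read_state(); c=viewer.read_camera(n); c["pos"]=s["tool_pos"]; c["rot"]=s["tcp_rot"]
    cv2.imwrite(f"pics/{tag}.png",c["pixels"][:,:,::-1]); np.savez(f"{tag}.npz",**c); return c
def intr(c):
    f=200/np.tan(np.radians(float(c["vertical_fov"]))/2)
    K=np.array([[f,0,c["cx"]],[0,f,c["cy"]],[0,0,1.]]); return K,np.array([float(c["k1"]),0,0,0])
def w_from_c(c):
    if "view" in c: return np.linalg.inv(c["view"])
    T=np.eye(4); T[:3,:3]=R.from_rotvec(c["rot"]).as_matrix(); T[:3,3]=c["pos"]
    return T@c["tool_from_camera"]
def cast(c,px,z):
    px=np.asarray(px,float).reshape(-1,1,2); K,d=intr(c)
    u=cv2.undistortPoints(px,K,d).reshape(-1,2)
    T=w_from_c(c); D=np.c_[u[:,0],-u[:,1],-np.ones(len(u))]@T[:3,:3].T
    o=T[:3,3]; return o+D*((z-o[2])/D[:,2])[:,None]
def proj(c,P):
    P=np.atleast_2d(P); T=np.linalg.inv(w_from_c(c)); p=P@T[:3,:3].T+T[:3,3]
    K,d=intr(c); q=np.c_[p[:,0],-p[:,1],-p[:,2]]
    return cv2.projectPoints(q.reshape(-1,1,3),np.zeros(3),np.zeros(3),K,d)[0].reshape(-1,2)
def violet(c,lo=(128,90,50),hi=(150,255,255)):
    return cv2.inRange(cv2.cvtColor(c["pixels"],cv2.COLOR_RGB2HSV),lo,hi)
def blobs(m,amin=6):
    n,l,st,ce=cv2.connectedComponentsWithStats(m)
    return [(ce[i].round(1).tolist(),st[i].tolist()) for i in range(1,n) if st[i,4]>=amin]
E
python3 - <<'E'
from h import *
c=load("top0.npz")
p=c["pixels"][130:220,215:440]
cv2.imwrite("pics/crop0.png",cv2.resize(p,None,fx=3.5,fy=3.5,interpolation=cv2.INTER_CUBIC)[:,:,::-1])
for b in blobs(violet(c)):
    print(b, cast(c,b[0],0.018)[0].round(4), cast(c,b[0],0.06)[0].round(4))
print(len(c["pixels"]))
E
```

```text
([329.0, 149.5], [318, 148, 23, 4, 90]) [ 0.6307 -0.0044  0.018 ] [ 0.6186 -0.0043  0.06  ]
([248.6, 154.6], [245, 151, 8, 8, 50]) [0.6063 0.2812 0.018 ] [0.5949 0.2744 0.06  ]
([237.5, 175.8], [236, 161, 4, 30, 67]) [0.5281 0.3166 0.018 ] [0.5186 0.309  0.06  ]
([261.6, 173.8], [260, 160, 4, 29, 75]) [0.5371 0.2313 0.018 ] [0.5273 0.2258 0.06  ]
([248.4, 173.4], [247, 162, 4, 23, 81]) [0.5376 0.2783 0.018 ] [0.5278 0.2716 0.06  ]
([250.5, 195.4], [247, 192, 8, 8, 51]) [0.4587 0.2668 0.018 ] [0.4508 0.2604 0.06  ]
([329.0, 193.5], [318, 192, 23, 4, 90]) [ 0.4715 -0.0076  0.018 ] [ 0.4633 -0.0074  0.06  ]
([423.8, 233.2], [412, 230, 24, 7, 88]) [ 0.3391 -0.3378  0.018 ] [ 0.3341 -0.3297  0.06  ]
([413.9, 278.8], [406, 277, 18, 5, 52]) [ 0.1823 -0.3026  0.018 ] [ 0.181  -0.2954  0.06  ]
400
```

View pics/crop0.png

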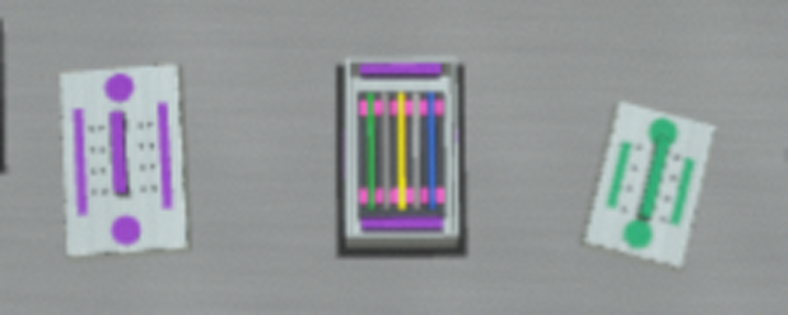

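The crop confirms it: violet lid at left with its pads 148 mm apart, grey tub in the middle with its seals about 156 mm apart. I'll look at the tub from above on the way to the lid.

```bash
python3 -m crank '439 -480 -120 0 0 0.308 0;439 -480 -120 0 0 0.308 0;439 -480 -120 0 0 0.308 0;439 -480 -120 0 0 0.308 0;439 -480 -120 0 0 0.308 0;439 -480 -120 0 0 0.308 0;439 -480 -120 0 0 0.308 0;439 -480 -120 0 0 0.308 0;439 -480 -120 0 0 0.308 0;439 -480 -120 0 0 0.308 0;439 -480 -120 0 0 0.308 0;439 -480 -120 0 0 0.308 0;439 -480 -120 0 0 0.308 0;439 -480 -120 0 0 0.308 0'
python3 - <<'E'
from h import *
c=grab("wrist","w1"); print(c["pos"],c["rot"],read_state()["joint_vel"].round(3))
for b in blobs(violet(c),30): print(b,cast(c,b[0],0.066)[0].round(4))
E
```

```text
time: 1.9
tool_pos: [0.4798, -0.0074, 0.3508]
tcp_rot: [3.138, 0.15, -0.001]
wrist_force: [-0.6, -0.3, 0.2]
width: 1.0
[ 0.47983316 -0.00737828  0.35079184] [ 3.13776565e+00  1.49557622e-01 -1.43256499e-03] [-0.002 -0.001 -0.002  0.002 -0.001  0.002]
([134.9, 54.3], [126, 44, 19, 21, 307]) [0.6026 0.2527 0.066 ]
([323.8, 58.9], [295, 53, 59, 13, 562]) [ 0.6192 -0.0042  0.066 ]
([116.9, 104.1], [108, 69, 19, 72, 400]) [0.5347 0.285  0.066 ]
([169.9, 103.1], [162, 68, 16, 72, 405]) [0.5425 0.2081 0.066 ]
([133.2, 104.5], [123, 76, 22, 58, 648]) [0.5361 0.2612 0.066 ]
([151.7, 151.8], [144, 143, 17, 18, 228]) [0.47   0.2399 0.066 ]
([316.1, 169.9], [290, 165, 53, 11, 425]) [ 0.4652 -0.0081  0.066 ]
([493.5, 261.0], [469, 253, 49, 17, 379]) [ 0.3362 -0.3246  0.066 ]
([442.2, 272.4], [439, 267, 7, 12, 51]) [ 0.3065 -0.2414  0.066 ]
```

View pics/w1.png

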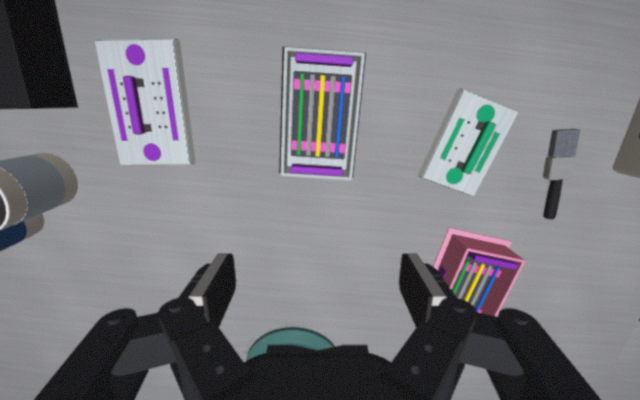

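Wrist view: grey tub with seals at (324,59) and (316,170), violet lid with pads at (135,54) and (152,152). Next I'll check these against the top view.

```bash
python3 - <<'E'
from h import *
c=load("w1.npz"); print(cast(c,[[134.9,54.3],[151.7,151.8]],.018).round(4), cast(c,[[134,104.5]],.044).round(4))
t=load("top0.npz"); print(cast(t,[[329,149.5],[329,193.5]],.066).round(4),cast(t,[[248.4,173.4]],.048).round(4))
def box(x,y,yaw,z,L,W):
    a=np.array([[1,1],[1,-1],[-1,-1],[-1,1]])*[L/2,W/2]; r=np.array([[np.cos(yaw),-np.sin(yaw)],[np.sin(yaw),np.cos(yaw)]])
    return np.c_[a@r.T+[x,y],np.full(4,z)]
for c,n,x0,y0,w,h,f in ((c,"a",255,30,140,170,3),(t,"b",300,130,60,80,6)):
    P=c["pixels"][y0:y0+h,x0:x0+w]; P=cv2.resize(P,None,fx=f,fy=f,interpolation=cv2.INTER_CUBIC)
    for B,col in ((box(.5413,-.006,.022,.06,.18,.11),(255,0,0)),(box(.5413,-.006,.022,.06,.172,.102),(0,255,0)),):
        q=(proj(c,B)-[x0,y0]+.5)*f
        cv2.polylines(P,[q.astype(int)],True,col,1)
    cv2.imwrite(f"pics/ov_{n}.png",P[:,:,::-1])
E
```

```text
[[0.6073 0.2812 0.018 ]
 [0.4598 0.2669 0.018 ]] [[0.535  0.2735 0.044 ]]
[[ 0.6169 -0.0043  0.066 ]
 [ 0.4621 -0.0074  0.066 ]] [[0.5306 0.2735 0.048 ]]
```

View pics/ov_a.png

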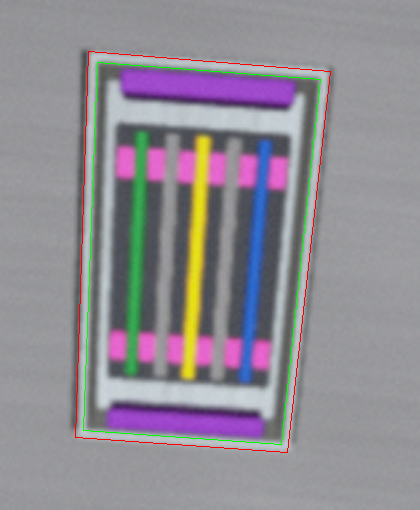

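View pics/ov_b.png

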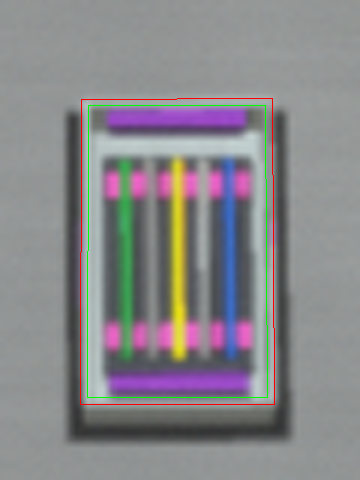

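```bash
python3 -m crank '80 -275 120 0 0 0 0;80 -275 120 0 0 0 0;80 -275 120 0 0 0 0;80 -275 120 0 0 0 0;80 -275 120 0 0 0 0;80 -275 120 0 0 0 0;80 -275 240 0 0 0 0;80 -275 240 0 0 0 0;80 -275 240 0 0 0 0;80 -275 240 0 0 0 0'
python3 - <<'E'
from h import *
c=grab("wrist","w2"); print(c["pos"],c["rot"],read_state()["joint_vel"].round(3))
for b in blobs(violet(c),60): print(b,cast(c,b[0],0.018)[0].round(4),cast(c,b[0],0.051)[0].round(4))
E
```

```text
time: 3.2
tool_pos: [0.535, 0.2746, 0.1136]
tcp_rot: [-3.137, -0.15, -0.004]
wrist_force: [-0.0, 0.8, 0.8]
width: 0.999
[0.5349848  0.27459731 0.11362023] [-3.1371713  -0.14973325 -0.00400871] [ 0.008 -0.012 -0.016  0.001 -0.005  0.001]
([316.5, 115.5], [299, 97, 36, 38, 1093]) [0.6071 0.2812 0.018 ] [0.6083 0.2812 0.051 ]
([267.5, 198.1], [259, 141, 18, 118, 1267]) [0.534  0.3173 0.018 ] [0.5453 0.3123 0.051 ]
([366.1, 198.1], [358, 141, 17, 118, 1263]) [0.5421 0.2316 0.018 ] [0.5523 0.2385 0.051 ]
([316.8, 228.8], [302, 161, 31, 129, 2337]) [0.509  0.2717 0.018 ] [0.5237 0.273  0.051 ]
([568.0, 219.4], [550, 191, 38, 60, 1249]) [0.5394 0.0443 0.018 ] [0.5499 0.0771 0.051 ]
([611.6, 318.4], [580, 306, 60, 27, 1383]) [ 0.4349 -0.0467  0.018 ] [ 0.4599 -0.0013  0.051 ]
```

View pics/w2.png

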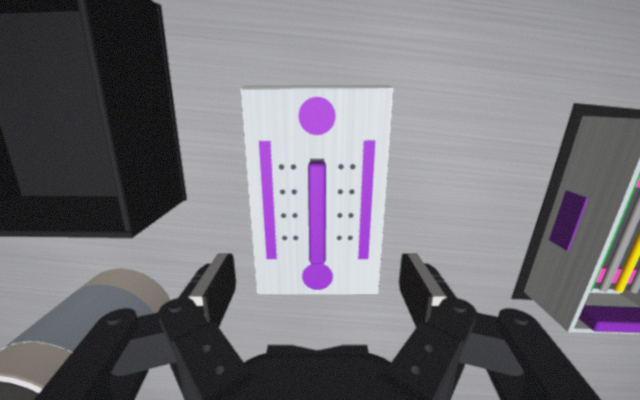

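Wrist view: the violet lid is square to the jaws, far pad at (317,115), and the handle runs midway between the fingers. Descend and grip.

```bash
python3 -m crank '-2 0 45 0 0 0 0;-2 0 86 0 0 0 0;-2 0 86 0 0 0 0;-2 0 86 0 0 0 0;-2 0 86 0 0 0 255;-2 0 86 0 0 0 255;-2 0 86 0 0 0 255;-2 0 86 0 0 0 255;-2 0 86 0 0 0 255;-2 0 86 0 0 0 255;-2 0 86 0 0 0 255;-2 0 86 0 0 0 255' 80; python3 - <<'E'
from h import *
c=grab("wrist","w3"); print(c["pos"],c["rot"],read_state()["wrist_force"],read_state()["width"])
E
```

```text
time: 4.75
tool_pos: [0.5316, 0.275, 0.0258]
tcp_rot: [-3.138, -0.152, -0.0]
wrist_force: [-1.9, -1.5, 4.9]
width: 0.147
[0.53156847 0.274992   0.02575151] [-3.13781388e+00 -1.52102880e-01 -4.71297543e-04] [-2.17814155 -0.25547947  5.23877995] 0.1449127934613726
```

View pics/w3.png

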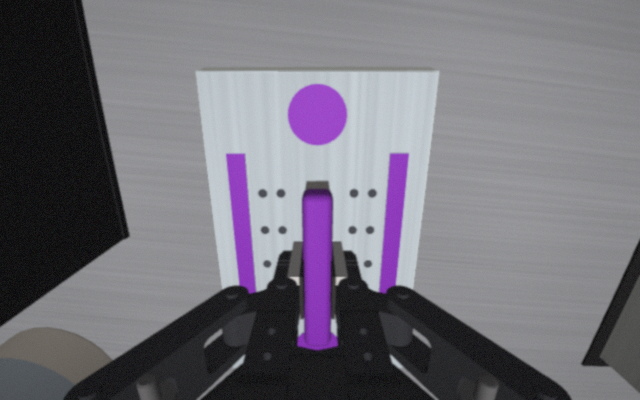

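```bash
python3 -m crank '0 0 -10 0 0 0 255;0 0 -30 0 0 0 255;0 0 -60 0 0 0 255;0 0 -90 0 0 0 255;0 0 -120 0 0 0 255;0 0 -130 0 0 0 255;0 0 -130 0 0 0 255;0 0 -130 0 0 0 255' 100; python3 - <<'E'
from h import *
c=grab("wrist","w4"); s=read_state();print(c["pos"],c["rot"],s["wrist_force"],s["torque"],s["width"])
for f in ("w3","w4"):
    c=load(f+".npz"); z=c["pos"][2]-.0258+.018
    b=max([b for b in blobs(violet(c),60) if abs(b[0][0]-317)<20 and b[0][1]<160],key=lambda b:b[1][4])
    M=R.from_rotvec(c["rot"]).as_matrix()
    # shape of lid in tool frame: pad centre
    print(b,((cast(c,b[0],z)[0]-c["pos"])@M).round(4))
E
```

```text
time: 5.8
tool_pos: [0.5303, 0.2744, 0.1537]
tcp_rot: [3.137, 0.152, -0.004]
wrist_force: [0.1, -1.0, -3.8]
width: 0.14
[0.53028375 0.27439269 0.15368637] [ 3.13687048  0.15198137 -0.00398741] [-0.41072786 -0.05136642 -3.4328797 ] [ 0.04858639 -0.03050126 -0.02955687] 0.14087034233974313
([317.0, 114.1], [288, 84, 59, 61, 2827]) [0.0762 0.0008 0.0078]
([316.9, 114.1], [288, 84, 59, 61, 2801]) [0.0762 0.0007 0.0076]
```

View pics/w4.png

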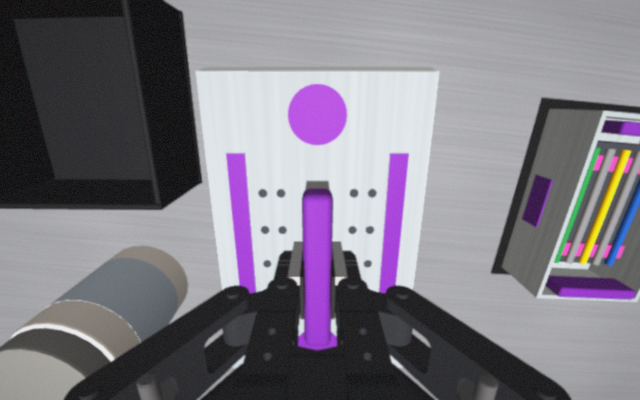

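The lid is held level and did not slip (pad still at (317,114)). Carry it to above the tub.

```bash
python3 -m crank '-1 20 0 0 0 0.01 255;-3 60 0 0 0 0.02 255;-6 105 0 0 0 0.03 255;-9 150 0 0 0 0.04 255;-12 195 0 0 0 0.05 255;-15 235 0 0 0 0.065 255;-17 262 0 0 0 0.075 255;-18 275 0 0 0 0.075 255;-18 279 0 0 0 0.075 255;-18 279 0 0 0 0.075 255;-18 279 0 0 0 0.075 255'; python3 - <<'E'
from h import *
c=grab("wrist","w5"); s=read_state();print(c["pos"],c["rot"],s["wrist_force"],s["torque"],s["joint_vel"].round(3))
M=R.from_rotvec(c["rot"]).as_matrix(); print("heading",np.arctan2(M[1,0],M[0,0]),M[2].round(4))
z=c["pos"][2]-.0258+.018
for b in blobs(violet(c),60): print(b,((cast(c,b[0],z)[0]-c["pos"])@M).round(4),)
t=grab("top","t5"); sc=grab("scene","s5")
P=np.hstack([cv2.resize(t["pixels"][120:220,260:400],None,fx=3.5,fy=3.5),cv2.resize(sc["pixels"][130:260,200:360],(431,350))]); cv2.imwrite("pics/c5.png",P[:,:,::-1])
E
```

```text
time: 7.22
tool_pos: [0.5404, -0.0036, 0.1552]
tcp_rot: [-3.141, -0.036, 0.0]
wrist_force: [0.5, -0.0, -4.0]
width: 0.143
[ 0.54039428 -0.00364156  0.15521971] [-3.14105324e+00 -3.60305494e-02  2.47049911e-04] [-0.04920017 -1.08205296 -4.14119128] [-0.01376898  0.00831873  0.04799653] [ 0.001 -0.     0.    -0.001 -0.003  0.   ]
heading 0.02294071877958348 [-2.e-04 -3.e-04 -1.e+00]
([317.0, 114.1], [288, 84, 59, 61, 2826]) [0.0762 0.0008 0.0078]
([241.1, 220.2], [226, 154, 30, 141, 2342]) [ 0.0186 -0.0423  0.0078]
([393.0, 220.1], [379, 154, 30, 140, 2334]) [0.0186 0.0437 0.0078]
([317.0, 270.8], [297, 189, 41, 162, 4666]) [-0.0144  0.0007  0.0078]
([596.5, 378.8], [558, 370, 75, 19, 891]) [-0.1072  0.2045  0.0077]
```

View pics/w5.png

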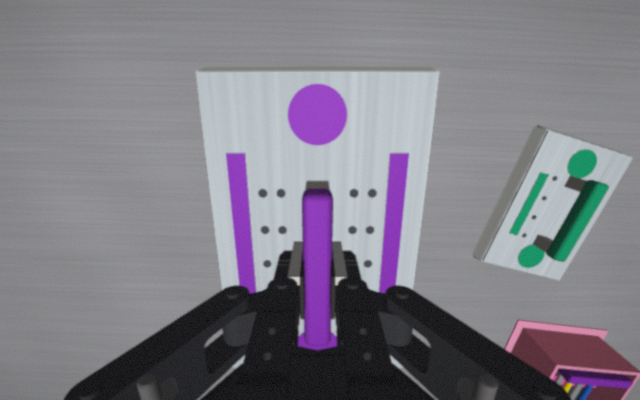

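View pics/c5.png

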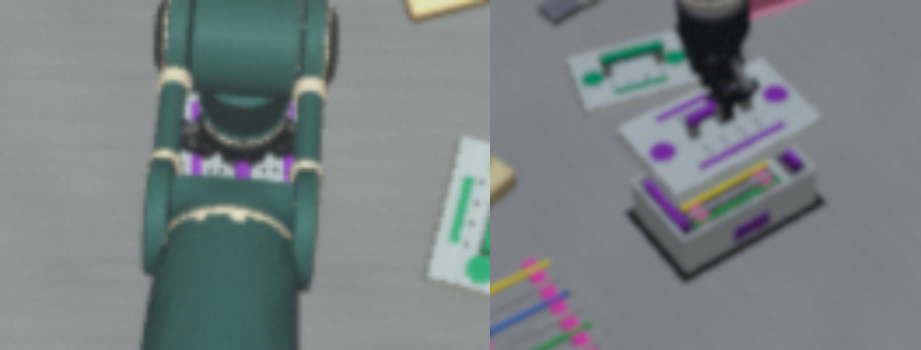

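```bash
python3 -m crank '-1 2 15 0 0 0 255;-1 2 35 0 0 0 255;-1 2 50 0 0 0 255;-1 2 55 0 0 0 255;-1 2 55 0 0 0 255;-1 2 55 0 0 0 255'; python3 - <<'E'
from h import *
s=read_state();print(s["tool_pos"],s["wrist_force"],s["torque"])
sc=grab("scene","s6"); P=sc["pixels"][130:260,200:360].copy()
cv2.imwrite("pics/c6.png",cv2.resize(P,None,fx=5,fy=4.5,interpolation=cv2.INTER_CUBIC)[:,:,::-1])
E
```

```text
time: 8.12
tool_pos: [0.5402, -0.0066, 0.101]
tcp_rot: [3.141, 0.034, 0.002]
wrist_force: [0.7, 0.7, -3.5]
width: 0.149
[ 0.54020671 -0.00658901  0.10101326] [ 0.71164452  0.65964154 -3.54110676] [-0.02834155  0.00723529 -0.02998862]
```

View pics/c6.png

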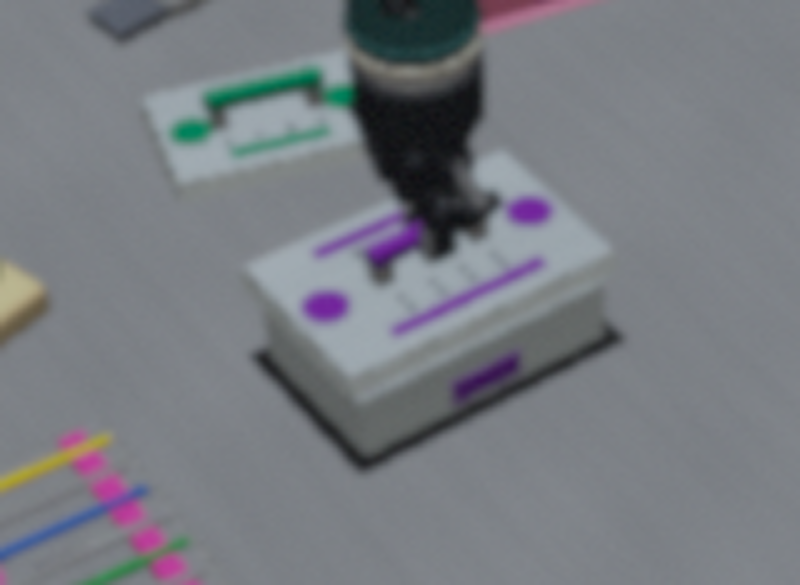

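The scene view shows the lid square over the tub. Descend slowly while watching the force.

```bash
python3 -m crank '-1 -0.5 7 0 0 0 255;-1 -0.5 13 0 0 0 255;-1 -0.5 17 0 0 0 255;-1 -0.5 18 0 0 0 255;-1 -0.5 18 0 0 0 255'; python3 -m crank '0 0 1 0 0 0 255;0 0 2 0 0 0 255;0 0 2 0 0 0 255'
```

```text
time: 8.8
tool_pos: [0.5384, -0.0061, 0.0822]
tcp_rot: [-3.141, -0.034, 0.0]
wrist_force: [0.1, 0.6, -4.0]
width: 0.142
time: 9.18
tool_pos: [0.5384, -0.0061, 0.0802]
tcp_rot: [3.141, 0.034, -0.0]
wrist_force: [0.4, 0.1, -3.9]
width: 0.139
```

```bash
python3 -m crank '0 0 0.5 0 0 0 255;0 0 1 0 0 0 255;0 0 1 0 0 0 255'; python3 -m crank '0 0 0.5 0 0 0 255;0 0 1 0 0 0 255;0 0 1 0 0 0 255'
```

```text
time: 9.55
tool_pos: [0.5384, -0.006, 0.0792]
tcp_rot: [-3.141, -0.034, 0.0]
wrist_force: [-0.2, -0.3, -3.7]
width: 0.143
time: 9.93
tool_pos: [0.5387, -0.0061, 0.0787]
tcp_rot: [-3.141, -0.034, -0.001]
wrist_force: [-1.1, -0.6, 0.3]
width: 0.142
```

```bash
python3 - <<'E'
from h import *
s=read_state();print(s["wrist_force"],s["torque"].round(3))
E
python3 -m crank '0 0 0.3 0 0 0 255;0 0 0.5 0 0 0 255;0 0 0.5 0 0 0 255'; python3 - <<'E'
from h import *
s=read_state();print(s["wrist_force"],s["torque"].round(3))
c=grab("wrist","w7")
for b in blobs(violet(c),60): print(b)
E
```

```text
[-1.06986346 -0.57799984  0.26177829] [ 0.013  0.233 -0.006]
time: 10.3
tool_pos: [0.5387, -0.0061, 0.0786]
tcp_rot: [3.141, 0.034, 0.001]
wrist_force: [-1.7, 0.8, 5.8]
width: 0.144
[-1.71028287  0.8289239   5.84848591] [ 0.02   0.604 -0.045]
([317.0, 114.4], [288, 84, 59, 61, 2804])
([241.1, 220.2], [227, 154, 29, 141, 2340])
([392.9, 220.2], [379, 154, 30, 140, 2337])
([317.0, 270.7], [297, 189, 41, 162, 4653])
```

View pics/w7.png

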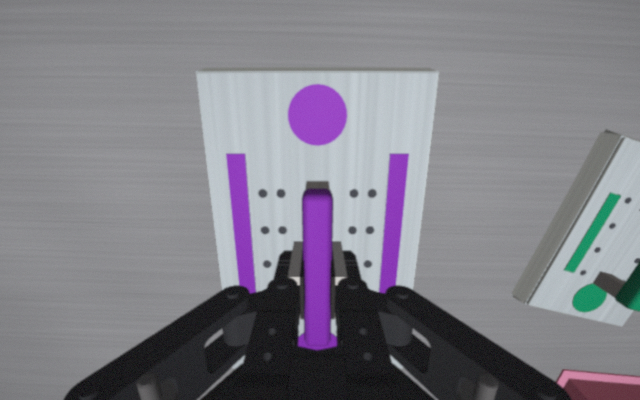

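Contact is at the near (−x) end only: positive y moment, about 9 N. The far seal sits lower, so I'll back off slightly and tilt the far end down until it touches too.

```bash
python3 -m crank '0 0 -0.4 0 0 0 255;0 0 -0.2 0 -0.005 0 255;0 0 -0.1 0 -0.006 0 255;0 0 -0.1 0 -0.006 0 255'; python3 - <<'E'
from h import *
s=read_state();print(s["wrist_force"],s["torque"].round(3))
E
python3 -m crank '0 0 0.2 0 -0.003 0 255;0 0 0.4 0 -0.005 0 255;0 0 0.4 0 -0.005 0 255'; python3 - <<'E'
from h import *
s=read_state();print(s["wrist_force"],s["torque"].round(3))
E
```

```text
time: 10.85
tool_pos: [0.5386, -0.0061, 0.0786]
tcp_rot: [3.141, 0.034, -0.01]
wrist_force: [-4.5, 1.2, 7.4]
width: 0.14
[-4.54039223  1.16572012  7.39504214] [ 0.008  0.656 -0.044]
time: 11.22
tool_pos: [0.5385, -0.0061, 0.0786]
tcp_rot: [3.141, 0.034, -0.018]
wrist_force: [-6.5, 0.2, 10.5]
width: 0.144
[-6.536826    0.22358726 10.50532935] [ 0.009  0.768 -0.044]
```

```bash
python3 -m crank '0 0 -0.5 0 0 0 255;0 0 -0.8 0 0 0 255;0 0 -0.8 0 0 0 255'; python3 - <<'E'
from h import *
s=read_state();print(s["wrist_force"],s["torque"].round(3),s["tool_pos"].round(5),s["tcp_rot"].round(4))
c=grab("scene","s8"); P=c["pixels"][130:260,200:360].copy()
cv2.imwrite("pics/c8.png",cv2.resize(P,None,fx=5,fy=4.5,interpolation=cv2.INTER_CUBIC)[:,:,::-1])
E
```

```text
time: 11.6
tool_pos: [0.5385, -0.0061, 0.0787]
tcp_rot: [3.141, 0.034, -0.017]
wrist_force: [-4.5, -0.3, 6.4]
width: 0.139
[-4.4989298  -0.32749663  6.40463505] [-0.013  0.498  0.011] [ 0.53845 -0.00609  0.07865] [ 3.1412  0.0342 -0.0174]
```

View pics/c8.png

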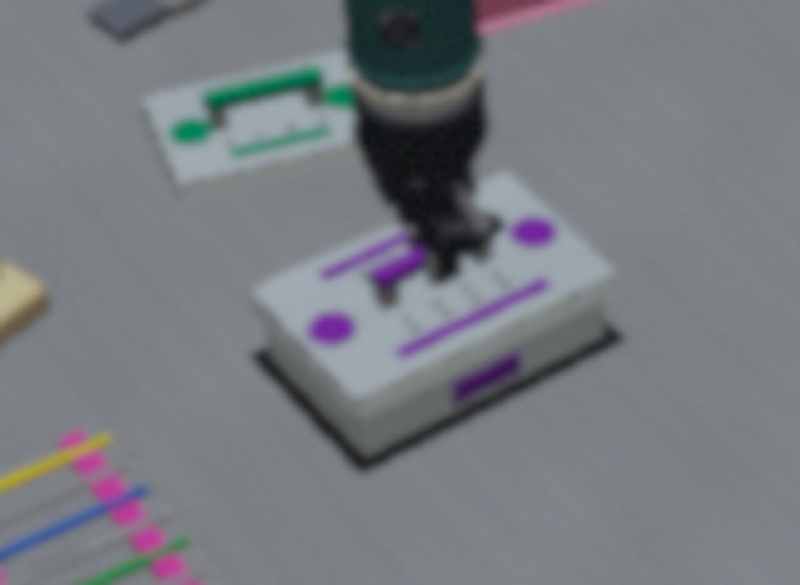

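```bash
python3 -m crank '-0.5 0 -0.3 0 -0.002 0 255;-0.8 0 -0.4 0 -0.005 0 255;-0.8 0 -0.4 0 -0.005 0 255'; python3 - <<'E'
from h import *
s=read_state();print(s["wrist_force"],s["torque"].round(3),s["tool_pos"].round(5),s["tcp_rot"].round(4))
E
```

```text
time: 12.02
tool_pos: [0.5383, -0.0061, 0.0787]
tcp_rot: [3.141, 0.034, -0.023]
wrist_force: [1.1, 0.1, 0.5]
width: 0.143
[1.08440353 0.12183829 0.490212  ] [ 0.035 -0.33   0.019] [ 0.53835 -0.00608  0.07867] [ 3.1412  0.0342 -0.0231]
```

Now the far end carries the weight (negative moment), so both ends are within a few tenths of a millimetre. Even it out and release.

```bash
python3 -m crank '0 0 0.2 0 0.0015 0 255;0 0 0.2 0 0.0015 0 255'; python3 - <<'E'
from h import *
s=read_state();print(s["wrist_force"],s["torque"].round(3),s["tool_pos"].round(5),s["tcp_rot"].round(4))
E
```

```text
time: 12.28
tool_pos: [0.5384, -0.0061, 0.0787]
tcp_rot: [3.141, 0.034, -0.02]
wrist_force: [2.1, -0.0, -0.0]
width: 0.141
[ 2.12972048 -0.01920149 -0.03857968] [ 0.068 -0.54   0.041] [ 0.53837 -0.0061   0.07867] [ 3.1411  0.0342 -0.0204]
```

```bash
python3 -m crank '0 0 0 0 0 0 230;0 0 0 0 0 0 215;0 0 0 0 0 0 200;0 0 0 0 0 0 180;0 0 0 0 0 0 150;0 0 0 0 0 0 100;0 0 0 0 0 0 60;0 0 0 0 0 0 30;0 0 0 0 0 0 30' 20; python3 - <<'E'
from h import *
s=read_state();print(s["wrist_force"],s["torque"].round(3),s["tool_pos"].round(5),s["tcp_rot"].round(4),s["width"])
c=grab("wrist","w9"); M=R.from_rotvec(c["rot"]).as_matrix()
for b in blobs(violet(c),60): print(b)
c=grab("scene","s9"); P=c["pixels"][130:260,200:360].copy()
cv2.imwrite("pics/c9.png",cv2.resize(P,None,fx=5,fy=4.5,interpolation=cv2.INTER_CUBIC)[:,:,::-1])
E
```

```text
time: 13.4
tool_pos: [0.5376, -0.0061, 0.0785]
tcp_rot: [3.141, 0.034, -0.023]
wrist_force: [0.0, 0.8, -1.2]
width: 0.886
[ 0.04031945  0.77848229 -1.1875692 ] [-0.063  0.046  0.017] [ 0.53764 -0.00608  0.0785 ] [ 3.1412  0.0343 -0.0229] 0.8864382782865758
([317.1, 113.2], [288, 83, 59, 62, 2859])
([242.3, 229.9], [226, 153, 32, 169, 2551])
([391.9, 229.9], [377, 153, 32, 169, 2544])
([317.1, 271.0], [295, 189, 45, 162, 4619])
```

View pics/c9.png

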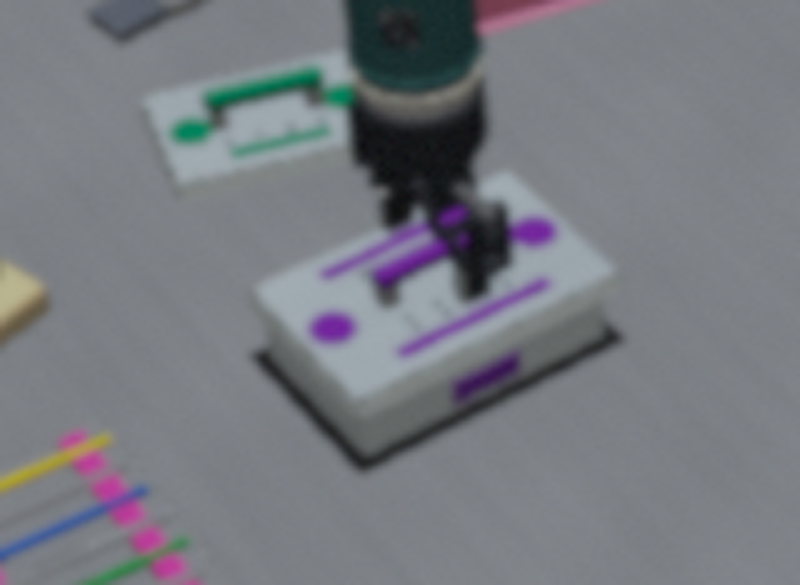

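View pics/w9.png

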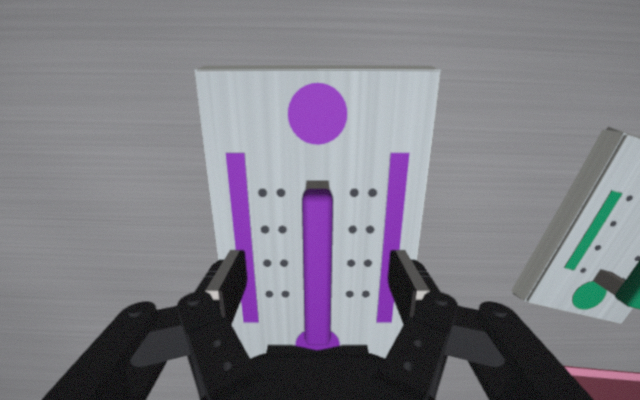

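The lid rests on the seals: far pad at (317,113), handle free between the fingers. Lift off, level the tool and shut the fingers.

```bash
python3 -m crank '0 0 -20 0 0 0 0;0 0 -60 0 0 0 0;0 0 -110 0 0.0145 0 0;0 0 -150 0 0.0145 0 255;0 0 -150 0 0.0145 0 255;0 0 -150 0 0.0145 0 255;0 0 -150 0 0.0145 0 255' 60; python3 - <<'E'
from h import *
c=grab("wrist","w10"); M=R.from_rotvec(c["rot"]).as_matrix(); s=read_state()
print(c["pos"],"heading",np.arctan2(M[1,0],M[0,0]),M[2].round(4),s["wrist_force"],s["width"])
for b in blobs(violet(c),60): print(b,cast(c,b[0],.071)[0].round(4),((cast(c,b[0],.071)[0]-c["pos"])@M).round(4))
E
```

```text
time: 14.38
tool_pos: [0.5385, -0.006, 0.2264]
tcp_rot: [-3.141, -0.034, 0.006]
wrist_force: [0.2, -0.3, -0.9]
width: 0.143
[ 0.53853166 -0.00600349  0.22635805] heading 0.021740114818096574 [-3.7e-03 -3.0e-04 -1.0e+00] [-0.24420799  0.13985853  0.06518686] 0.050668325096593296
([317.2, 109.2], [303, 94, 29, 31, 711]) [ 0.614  -0.0053  0.071 ] [0.0761 0.0009 0.1551]
([276.9, 178.2], [271, 130, 13, 99, 863]) [0.5427 0.0363 0.071 ] [ 0.0056 -0.0421  0.1553]
([357.5, 177.9], [352, 130, 13, 99, 856]) [ 0.5448 -0.0497  0.071 ] [0.0059 0.0439 0.1553]
([317.1, 186.7], [311, 146, 14, 83, 1079]) [ 0.5341 -0.0068  0.071 ] [-0.0039  0.0008  0.1554]
([317.2, 243.8], [305, 233, 25, 23, 459]) [ 0.4656 -0.0084  0.071 ] [-0.0724  0.0008  0.1556]
([549.1, 330.7], [517, 322, 63, 20, 619]) [ 0.3422 -0.3188  0.071 ] [-0.2025  0.3085  0.156 ]
```

View pics/w10.png

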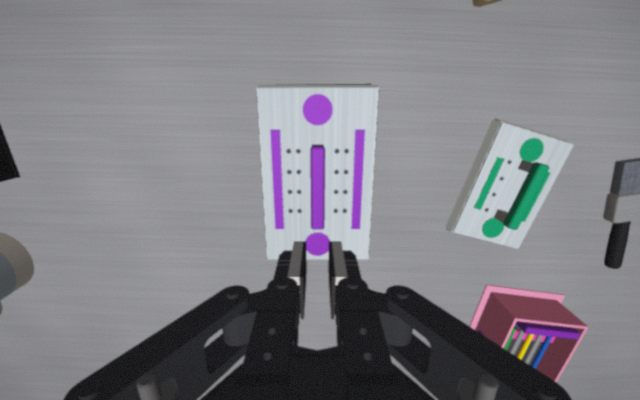

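```bash
python3 -m crank '-50 0.5 30 0 0.0035 0 255;-72.5 0.5 80 0 0.0035 0 255;-72.5 0.5 125 0 0.0035 0 255;-72.5 0.5 142 0 0.0035 0 255;-72.5 0.5 142 0 0.0035 0 255;-72.5 0.5 142 0 0.0035 0 255;-72.5 0.5 142 0 0.0035 0 255' 60; python3 - <<'E'
from h import *
s=read_state(); c=dict(pos=s["tool_pos"],rot=s["tcp_rot"]);M=R.from_rotvec(c["rot"]).as_matrix()
print(c["pos"],M[2].round(4),s["wrist_force"],s["width"])
E
```

```text
time: 15.3
tool_pos: [0.4693, -0.0082, 0.0883]
tcp_rot: [3.141, 0.034, 0.011]
wrist_force: [0.2, -0.5, 0.3]
width: -0.001
[ 0.46929221 -0.00823932  0.08834256] [ 7.e-03  4.e-04 -1.e+00] [ 0.22407049 -0.53439915  0.34324956] -0.0008182652137461434
```

```bash
python3 -m crank '-3 0 2 0 -0.005 0 255;-3 0 8 0 -0.005 0 255;-3 0 11 0 -0.005 0 255;-3 0 12 0 -0.005 0 255;-3 0 12 0 -0.005 0 255'; python3 -m crank '0 0 2 0 0 0 255;0 0 4 0 0 0 255;0 0 5 0 0 0 255;0 0 5 0 0 0 255'
```

```text
time: 15.92
tool_pos: [0.4643, -0.0082, 0.0743]
tcp_rot: [-3.141, -0.034, 0.003]
wrist_force: [0.0, 0.3, -0.0]
width: -0.0
time: 16.42
tool_pos: [0.4646, -0.0082, 0.0702]
tcp_rot: [3.141, 0.034, -0.002]
wrist_force: [-2.2, -0.7, 5.7]
width: 0.0
```

```bash
python3 -m crank '0 0 0.5 0 0 0 255;0 0 1 0 0 0 255;0 0 1.5 0 0 0 255;0 0 2 0 0 0 255;0 0 2 0 0 0 255';python3 -m crank '0 0 0.5 0 0 0 255;0 0 1 0 0 0 255;0 0 1.5 0 0 0 255;0 0 2 0 0 0 255;0 0 2 0 0 0 255'
```

```text
time: 17.05
tool_pos: [0.4646, -0.0082, 0.0684]
tcp_rot: [3.141, 0.034, -0.002]
wrist_force: [-3.1, -0.2, 8.3]
width: -0.002
time: 17.68
tool_pos: [0.4645, -0.0082, 0.0664]
tcp_rot: [3.141, 0.034, -0.002]
wrist_force: [-3.3, -0.3, 7.5]
width: 0.001
```

```bash
python3 -m crank '0 0 0.5 0 0 0 255;0 0 1 0 0 0 255;0 0 1.5 0 0 0 255;0 0 2 0 0 0 255;0 0 2 0 0 0 255';python3 -m crank '0 0 0.5 0 0 0 255;0 0 1 0 0 0 255;0 0 1.5 0 0 0 255;0 0 2 0 0 0 255;0 0 2 0 0 0 255'
```

```text
time: 18.3
tool_pos: [0.4645, -0.0082, 0.0646]
tcp_rot: [3.141, 0.034, -0.003]
wrist_force: [-4.4, -0.2, 9.8]
width: -0.002
time: 18.92
tool_pos: [0.4646, -0.0082, 0.0644]
tcp_rot: [3.141, 0.034, -0.004]
wrist_force: [-10.9, 1.0, 24.4]
width: -0.0
```

Near end is home: the force rose to 24 N with z steady at 0.0644. Over to the far pad.

```bash
python3 -m crank '0 0 -25 0 0 0 255;0 0 -60 0 0 0 255;50 0 -65 0 0 0 255;110 0 -65 0 0 0 255;148 0 -65 0 0 0 255;149 0 -40 0 0 0 255;149 0 -15 0 0 0 255;149 0 -12 0 0 0 255;149 0 -12 0 0 0 255;149 0 -12 0 0 0 255'; python3 - <<'E'
from h import *
s=read_state(); M=R.from_rotvec(s["tcp_rot"]).as_matrix(); print(s["tool_pos"],M[2].round(4))
E
```

```text
time: 20.18
tool_pos: [0.6142, -0.005, 0.0745]
tcp_rot: [3.141, 0.034, 0.001]
wrist_force: [-0.2, 0.4, 0.7]
width: -0.007
[ 0.6141599  -0.00500854  0.0745266 ] [ 4.e-04  1.e-04 -1.e+00]
```

```bash
python3 -m crank '0 0 1 0 0 0 255;0 0 2 0 0 0 255;0 0 3 0 0 0 255;0 0 4 0 0 0 255;0 0 5 0 0 0 255;0 0 5 0 0 0 255';python3 -m crank '0 0 0.5 0 0 0 255;0 0 1 0 0 0 255;0 0 1.5 0 0 0 255;0 0 2 0 0 0 255;0 0 2 0 0 0 255'; python3 -m crank '0 0 0.5 0 0 0 255;0 0 1 0 0 0 255;0 0 1.5 0 0 0 255;0 0 2 0 0 0 255;0 0 2 0 0 0 255'
```

```text
time: 20.92
tool_pos: [0.6136, -0.005, 0.0694]
tcp_rot: [3.141, 0.034, -0.002]
wrist_force: [-2.6, 0.4, 6.2]
width: 0.004
time: 21.55
tool_pos: [0.6136, -0.005, 0.0675]
tcp_rot: [3.141, 0.034, -0.002]
wrist_force: [-2.4, -0.1, 6.5]
width: 0.001
time: 22.18
tool_pos: [0.6137, -0.0049, 0.0656]
tcp_rot: [3.141, 0.034, -0.001]
wrist_force: [-2.0, -1.0, 6.3]
width: -0.001
```

```bash
python3 -m crank '0 0 0.5 0 0 0 255;0 0 1 0 0 0 255;0 0 1.5 0 0 0 255;0 0 2 0 0 0 255;0 0 2 0 0 0 255'; python3 -m crank '0 0 0.7 0 0 0 255;0 0 1.5 0 0 0 255;0 0 2.2 0 0 0 255;0 0 3 0 0 0 255;0 0 3 0 0 0 255'
```

```text
time: 22.8
tool_pos: [0.6137, -0.0049, 0.0641]
tcp_rot: [3.141, 0.034, -0.002]
wrist_force: [-3.6, 0.3, 9.9]
width: 0.004
time: 23.42
tool_pos: [0.6138, -0.0049, 0.064]
tcp_rot: [3.141, 0.034, -0.002]
wrist_force: [-10.6, -0.0, 25.7]
width: 0.004
```

Far end is home at 0.0640 with 26 N. Press the near end once more as a check.

```bash
python3 -m crank '0 0 -25 0 0 0 255;0 0 -60 0 0 0 255;-50 0 -65 0 0 0 255;-110 0 -65 0 0 0 255;-148 0 -65 0 0 0 255;-149 0 -40 0 0 0 255;-149 0 -15 0 0 0 255;-149 0 -10 0 0 0 255;-149 0 -6 0 0 0 255;-149 0 -4.5 0 0 0 255;-149 0 -4.5 0 0 0 255;-149 0 -4.5 0 0 0 255'; python3 -m crank '0 0 1 0 0 0 255;0 0 2 0 0 0 255;0 0 3 0 0 0 255;0 0 4 0 0 0 255;0 0 4 0 0 0 255'
```

```text
time: 24.92
tool_pos: [0.4649, -0.0082, 0.0645]
tcp_rot: [3.141, 0.034, -0.001]
wrist_force: [-0.1, 0.0, 0.0]
width: -0.001
time: 25.55
tool_pos: [0.465, -0.0082, 0.0639]
tcp_rot: [3.141, 0.034, -0.003]
wrist_force: [-11.8, -0.0, 29.7]
width: 0.0
```

```bash
python3 -m crank '0 0 -25 0 0 0 255;0 0 -70 0 0 0 255;0 0 -120 0 0 0 255;0 0 -160 0 0 0 255;0 0 -160 0 0 0 255;0 0 -160 0 0 0 255'; python3 - <<'E'
from h import *
c=grab("wrist","w12"); M=R.from_rotvec(c["rot"]).as_matrix(); print(c["pos"])
for b in blobs(violet(c),60): print(b,cast(c,b[0],.064)[0].round(4))
c=grab("scene","s12"); P=c["pixels"][130:260,200:360].copy()
for b in blobs(violet(c),20): print(b,cast(c,b[0],.064)[0].round(4))
P=cv2.resize(P,None,fx=5,fy=4.5,interpolation=cv2.INTER_CUBIC)
cv2.imwrite("pics/c12.png",P[:,:,::-1])
E
```

```text
time: 26.3
tool_pos: [0.4642, -0.0082, 0.2194]
tcp_rot: [-3.141, -0.034, 0.003]
wrist_force: [-0.2, 0.3, -1.1]
width: -0.001
[ 0.46417796 -0.00815947  0.21941945]
([316.5, 25.1], [301, 8, 32, 36, 905]) [ 0.614  -0.0052  0.064 ]
([273.0, 104.9], [266, 49, 15, 115, 1097]) [0.5431 0.0363 0.064 ]
([360.2, 104.7], [354, 49, 14, 115, 1090]) [ 0.5451 -0.0498  0.064 ]
([316.6, 107.3], [309, 60, 16, 97, 1369]) [ 0.5417 -0.0068  0.064 ]
([316.7, 181.4], [304, 169, 27, 26, 562]) [ 0.4659 -0.0084  0.064 ]
([568.0, 287.8], [533, 278, 69, 30, 743]) [ 0.3355 -0.3254  0.064 ]
([489.3, 311.5], [480, 294, 20, 37, 372]) [ 0.2992 -0.2322  0.064 ]
([325.4, 102.1], [320, 95, 12, 15, 79]) [ 0.1833 -0.3022  0.064 ]
([287.5, 113.5], [282, 107, 11, 15, 76]) [ 0.3316 -0.3267  0.064 ]
([278.8, 184.8], [266, 178, 27, 15, 41]) [ 0.54   -0.0494  0.064 ]
([286.1, 187.2], [275, 181, 23, 14, 111]) [ 0.5267 -0.0279  0.064 ]
([306.3, 182.5], [303, 180, 8, 6, 38]) [ 0.4642 -0.0086  0.064 ]
([294.4, 201.6], [281, 194, 28, 16, 48]) [0.5377 0.0364 0.064 ]
([266.1, 203.8], [262, 201, 9, 7, 43]) [ 0.6125 -0.005   0.064 ]
([296.7, 213.6], [291, 209, 13, 10, 46]) [0.5577 0.0798 0.064 ]
([194.9, 255.2], [192, 253, 7, 6, 20]) [0.8714 0.0437 0.064 ]
```

View pics/c12.png

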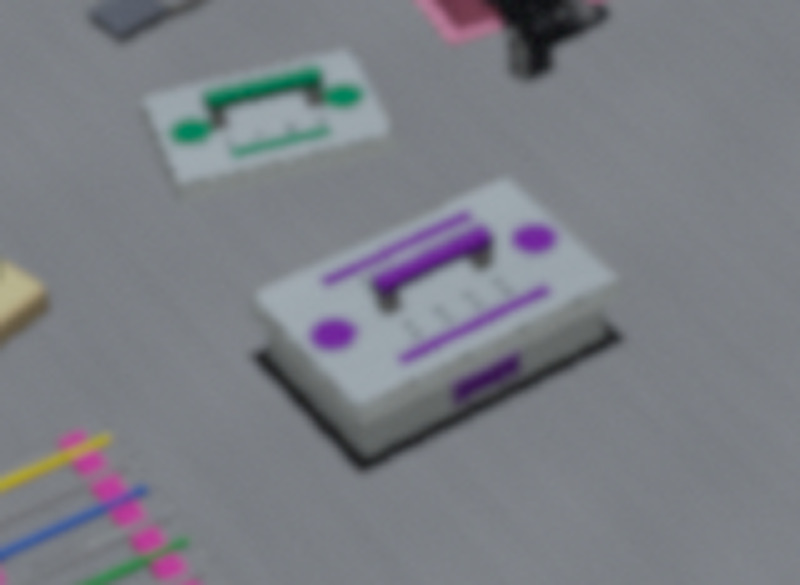

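View pics/w12.png

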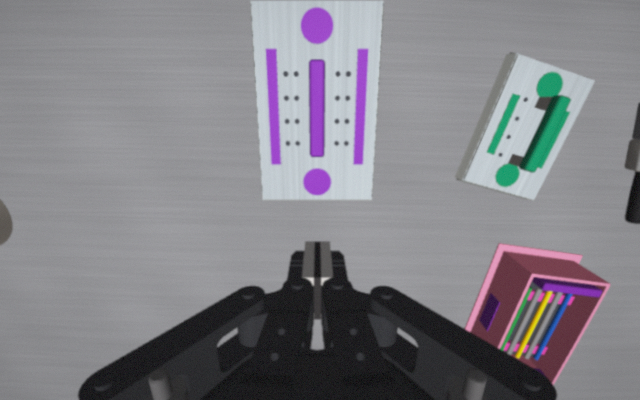

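The lid is level and aligned: pads at (317,25) and (317,181) in the wrist view are 148 mm apart at 64 mm height. The green lid has not moved and the robot is clear, so I'm handing in.

```bash
python3 -c "
from workcell import job; print(job.finish_job())"
```

```text
the job is handed in; nothing more can be done
None
```

The sterilising container is closed. The violet lid is on it with long sides matching, pressed fully home at both ends, and I handed the job in at about 26 s of the 51 s allowed.

- **Placing:** I gripped the lid by its handle and lowered it until it touched. The near seal touched first because the far one sat lower. I tilted the lid about 0.015 rad to bring the far end down as well, then let go.
- **Pressing:** I pressed near, far, then near again with shut fingers. Each end gave way at about 6 to 10 N and then stopped firmly with the plate top at about 64 mm, the fully-home height. The firm stops took 24 to 30 N.
- **Last checks:** The pads measured 148 mm apart at 64 mm height in both the wrist and scene views, so the lid is level along its length. It is centred on the container to within about 1.5 mm. I did not check the level across its width separately. The green lid had not moved, and I disturbed nothing else that I could see. The robot was clear of everything.

**What disagreed:** While I was feeling for the seals, the near one briefly took about 10 to 14 N before release, so it may have been pushed down slightly early. The wrist moment just before release (-0.54 N m) was also larger than the lid's weight on the far seal would explain. The lid barely moved when I let go.

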